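# Put the spring bench stop away under its keeper

## Robot

A 6-joint arm with a two-finger parallel gripper is mounted at the origin on the work surface. World frame = base frame: x ahead of the robot, y to its left, z up, the work surface at z = 0. Lengths are in mm, angles in rad, forces in N, time in s.
With the tool pointing down it reaches from about 275 to 1000 mm from the base axis. Payload 8.4 kg.
Tool frame: the origin (TCP) lies on the centre line of the jaws, within the pads' length; the fingertips stand 25 mm ahead of it and the grasp point (between the pads) lies 6 mm ahead of it; z points along the fingers, x is the direction in which the jaws open and shut, and the axes are right-handed (so a half turn about z gives the same grasp; the last joint's range is limited). The gripper opens to 85 mm and grips with 20 to 120 N. Pads are 22 mm wide; open, the fingers measure 114 mm over their backs; the gripper's body (76 mm by 85 mm) begins 54 mm behind the grasp point. The pads swing forward as they close: fully open they stand 13 mm farther back than shut.
Start: joints at [-1.132, 0.353, 1.633, -0, 1.155, -0.002], TCP at [266.663, -565.26, 256.281] pointing down, gripper open.
Joint ranges: [-2.63, 2.63], [-0.92, 2.1], [0.06, 2.66], [-1.3, 4.44], [0, 2.69], [-3.02, 3.02]. Speed limits (rad/s): [2.22, 2.22, 2.79, 3.14, 3.14, 3.14].

## Interface

Orientations are given as [roll, pitch, yaw] about the fixed x, y, z axes, in that order (R = Rz(yaw) Ry(pitch) Rx(roll)).
In Python, from rig import r gives the robot as it stands. The module is installed in compiled form; this text tells all that it offers.
- The arm moves only by the tool jog_arm, never from a script. Its argument "deltas" is a list of rows, each an object with "gripper": the gripper command: -1 is fully open, 1 is shut, values between are in proportion; "translation": the shift along the world's x, y, z in units of 10 cm (1.0 is 10 cm), a list of three; "dr": the turn, a rotation vector about the world's x, y, z in units of pi/2 rad (1.0 is pi/2 rad), a list of three. In form: [{"gripper": gripper, "translation": [x, y, z], "dr": [wx, wy, wz]}, ...]. A call has 1 to 12 rows; each row shifts and turns the commanded pose from where the row before left it; what a row does not reach is not made up. A row lasts 1/12 s, in which the tool goes at most 41.7 mm and 7.16 degrees, less where a joint would pass 70% of its speed; a pose out of reach is approached as far as the arm can. A call with a number of a shift or a turn outside -1 to 1 is refused whole. A call with a gripper value outside its range is refused whole. The fingers move at their own pace and stop on an object; "squeeze" is the grip in N (left out, the last holds). Time passes only in rows, so rows that do not move let the fingers close. It gives the time, the measured TCP pose, the force and the opening at its end, in the units of the state.
- r.sense(): the state, without advancing time (a new reading comes with each control period).
- r.grab_frame(name): name is "scene" or "top" or "wrist"; returns the picture (384x512x3 uint8, blue, green, red); there is no depth.
- r.calibration(name): a dict with "mtx" (3x3 intrinsics, pixels), "world_from_camera" (4x4, takes a point from camera to world coordinates). Camera axes: x right, y down, z forward; pixel columns grow to the right and rows downward; lengths in mm; the calibration is good to about 2 mm. A picture is of the moment at which its call begins: read the wrist's pose just before it. calibration takes no time and is no camera call; for the wrist camera it gives the pose at the moment of the call.
- r.sign_off(): hands the job in, once; it reports no verdict.
The state is a dict: "clock": time; "qpos": joint angles; "qvel": joint speeds; "joint_efforts": joint torques, N m; "eef_pos": TCP position; "tcp_rot": TCP orientation; "contact_force": force on the tool from outside, world axes, zero at the start; "wrist_torque": the same for the moment, N m; "opening": opening from 0.0 (shut) to 1.0 (fully open).
Only numpy, scipy, OpenCV 4.12 (cv2) and the standard library are available. Lean on these libraries where they do the work, as an engineer would, in place of code of your own. Each camera call takes 0.05 s, during which the arm holds its last target. There are 200 camera calls.

## Task

Put the bench stop away: press its sprung wooden plunger down into the housing until its top is level with the grey deck and, while keeping it down, slide the steel keeper across so that its end bar covers the plunger's edge; then push the keeper firmly home against its rubber buffer with about 15 N, and let go. Never push on the plunger or the keeper with more than about 20 N, and leave the other things on the bench where they are.

Things in the scene. Friction and masses are not known exactly. Their poses are not given: they have to be found in the camera images.
- housing: Bench stop housing, fixed to the bench: base plate 110 x 214 mm, grey body 84 (x) x 180 (y) mm with a flat deck 42 mm above the bench. Origin: centre of its underside; z up, +y is the way the keeper slides home. A well 48 (x) x 74 (y) mm at y = -5 mm holds the plunger. Side guides on the deck (|x| 30 to 42 mm) are 53 mm high. A black rubber buffer on an adjustable block is at the +y end.
- plunger_top (a point): Centre of the flat top of the plunger, a wooden block 44 mm (housing x) by 70 mm (housing y) on the housing's centre line at y = -5 mm. Released, its top is 54 mm above the bench, 12 mm above the deck. It moves straight up and down only and can be pressed anywhere on its top.
- plunger (a joint): How far the plunger is pressed down, m: 0 released, 0.015 hard bottom. The spring takes about 4 N to start plus 0.45 N per mm (9 N at 11 mm, 11 N at the bottom). The keeper's bar passes over it only when it is down more than 11 mm; trapped, it rests against the bar at about 0.011.
- push_face (a point): Middle of the keeper bridge's face that looks to housing -y: push here towards +y. The keeper is a steel frame sliding on the deck. Its bridge is a crossbar 66 mm (x) by 10 mm (y) standing over the plunger, 57 to 69 mm above the bench (this point 63). Between bridge and end bar is an open window 50 mm (x) by 54 mm (y): closed fingers go down into it, press the plunger, then push the bridge.
- bar_edge (a point): Middle of the inner edge of the keeper's flat end bar, 54 mm in housing -y from the bridge's push face. The bar is 66 mm (x) by 14 mm (y), 43 to 49 mm above the bench, this point 46. Side rails as high as the bar, 25 to 33 mm either side of the centre line, join bar and bridge.
- keeper (a joint): How far the keeper has slid to housing +y, m; starts at 0 to 0.006. Plunger up: blocked at 0.010, bar against its side. Plunger down: the bar covers its edge by value - 0.010. Slides at about 2 N (5 to 8 N once the plunger bears on the bar) and stays where left. It meets the rubber buffer somewhere between 0.018 and 0.031, not measured: feel for it. The rubber gives 1 mm per 8 N.
Things that resemble listed ones, but are neither listed nor needed, are in the scene too. Several things have the shape of the housing; the one meant has the colours described above.

How it is judged (in metres and radians):
On the way, in this order (a step that is already met when the one before it is completed fails the run):
1. the plunger is pressed down below the keeper's bar while the bar is still clear of it (value of joint plunger above 0.0105 m and value of joint keeper below 0.0115 m), for 0.1 s.
2. with the plunger down under its bar, the keeper is pushed home against the rubber buffer with more than 12 N (value of joint plunger above 0.0095 m and value of joint keeper above 0.0165 m and contact force between the fingers and keeper above 12 N), for 0.1 s.
At the end, for the whole second after the job is handed in: The plunger stays down by more than 9.5 mm, held by the keeper, whose slide stands at more than 16.5 mm (bar covering the plunger's edge by more than 6.5 mm); both are at rest with the robot clear (value of joint plunger above 0.0095 m and value of joint keeper above 0.0165 m and velocity of joint each of plunger, keeper below 0.01 m/s); the robot touches nothing.
It fails at once if the robot pushes on the plunger with more than 22 N (contact force between any of the fingers, the arm and plunger above 22 N).
It fails at once if the robot pushes on the keeper with more than 22 N (contact force between any of the fingers, the arm and keeper above 22 N).
It fails at once if another thing on the bench is moved by more than 30 mm (distance of any of screwdriver, wrench, screw_jar, offcut, glue, battery_box, mallet, parts_cup from where it was at the start of the episode above 0.03 m).
It also fails if it takes over 61 s, if anything falls off the work surface, if the arm or the gripper's body presses on something with over 40 N, if the wrist force passes 120 N, or if a joint passes its speed limit or range.

## Working session

There is one attempt and no reset: what is moved stays moved. The work goes in short steps, Python scripts to look and compute and a tool call to move; the robot and the scene stay as the last step left them, time stands still between calls to the robot, and variables do not carry over. Pictures are saved under pics/ and viewed, about 8 in all and at most 12, crops included, and the job is handed in when it is done.

Besides the shell and the picture viewer there is one more tool, called after "Request:" in YAML: its name, and indented under it one key for each argument. jog_arm: Moves the arm, as the interface text tells. Shifts and turns lie within -1 to 1; 1 stands for 10 cm of shift or pi/2 rad of turn. Its arguments: {"type":"object","properties":{"deltas":{"type":"array"},"squeeze":{"type":"number"}},"required":["deltas"]}

```bash
mkdir -p pics; python3 - <<'E'
from rig import r
import cv2,numpy as np
s=r.sense();print(s['clock'],s['eef_pos'],s['tcp_rot'],s['contact_force'],s['opening'])
ims=[]
for n in("scene","top"):
    im=r.grab_frame(n);cv2.imwrite(f"pics/raw_{n}.png",im);c=r.calibration(n);ims.append(im);print(n,np.round(c['mtx'],1).tolist(),np.round(c['world_from_camera'],3).tolist())
cv2.imwrite("pics/top1.png",cv2.resize(ims[1],(800,600)))
cv2.imwrite("pics/scene1.png",cv2.resize(ims[0],(800,600)))
E
```

```text
0.0 [ 266.47454323 -564.86124182  255.55554048] [ 3.14158649e+00  1.38357462e-03 -1.12999186e+00] [-0.25893325  0.30410507  0.08956674] 1.000152792210595
scene [[349.4, 0.0, 258.0], [0.0, 349.4, 191.3], [0.0, 0.0, 1.0]] [[-0.785, 0.441, -0.435, 748.472], [0.62, 0.553, -0.557, 398.143], [-0.005, -0.707, -0.708, 580.225], [0.0, 0.0, 0.0, 1.0]]
top [[431.0, 0.0, 247.6], [0.0, 431.0, 189.0], [0.0, 0.0, 1.0]] [[-0.003, -0.992, 0.124, 333.106], [-1.0, -0.0, -0.021, 10.595], [0.021, -0.124, -0.992, 940.392], [0.0, 0.0, 0.0, 1.0]]
```

View pics/top1.png

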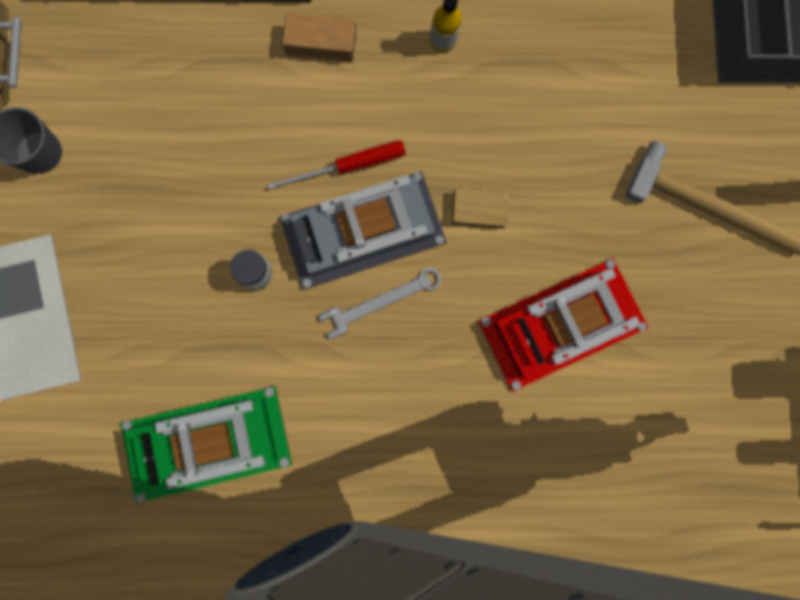

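View pics/scene1.png

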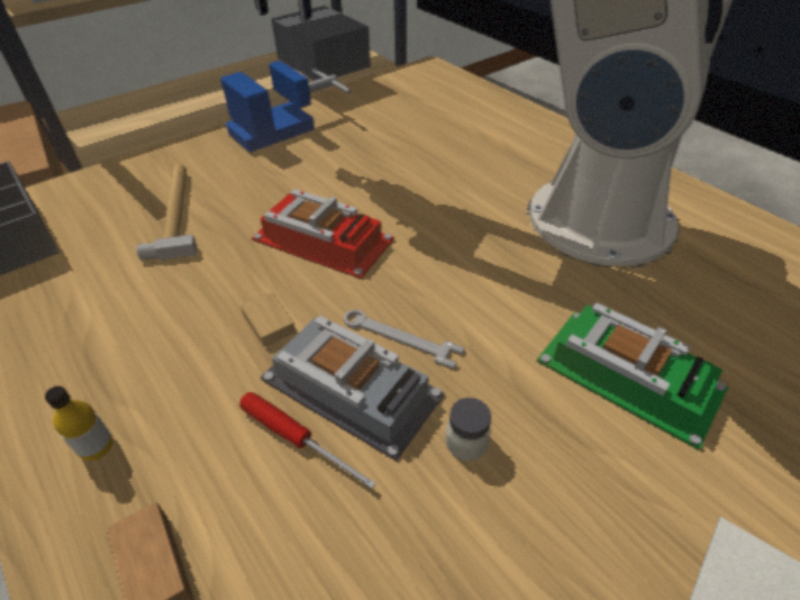

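The top picture shows three housings: grey at (363,230), red at (565,325) and green at (205,443), in 800x600 pixels. The grey one fits: grey body and deck, wooden plunger, black buffer at its left end. I'll confirm it in a crop and measure the base screws.

```bash
cat > h.py <<'E'
import numpy as np,cv2
from rig import r
def cast(c,uv,z):
    uv=np.atleast_2d(np.float64(uv));T=c['world_from_camera'];K=c['mtx']
    d=np.c_[uv,np.ones(len(uv))]@np.linalg.inv(K).T@T[:3,:3].T
    o=T[:3,3];return o+d*((z-o[2])/d[:,2])[:,None]
def proj(c,P):
    T=np.linalg.inv(c['world_from_camera']);q=np.atleast_2d(P)@T[:3,:3].T+T[:3,3];q=q@np.array(c['mtx']).T
    return q[:,:2]/q[:,2:]
E
python3 - <<'E'
from h import *
im=cv2.imread("pics/raw_top.png");c=r.calibration("top");c={k:np.array(v) for k,v in c.items()}
x0,y0=170,100;crop=im[y0:195,x0:295]
hsv=cv2.cvtColor(im,cv2.COLOR_BGR2HSV)
m=((hsv[...,1]<90)|((hsv[...,0]>90)&(hsv[...,0]<140))).astype(np.uint8)*255
m[:100]=0;m[195:]=0;m[:,:178]=0;m[:,292:]=0
m=cv2.morphologyEx(m,cv2.MORPH_OPEN,np.ones((3,3),np.uint8))
cs,_=cv2.findContours(m,cv2.RETR_EXTERNAL,cv2.CHAIN_APPROX_NONE)
k=max(cs,key=cv2.contourArea);rc=cv2.minAreaRect(k);b=cv2.boxPoints(rc)
print("box",b.round(1).tolist(),cv2.contourArea(k))
W=cast(c,b,4);print(W.round(1).tolist(),[np.linalg.norm(W[i]-W[i-1]).round(1) for i in range(4)])
big=cv2.resize(crop,None,fx=6,fy=6,interpolation=cv2.INTER_CUBIC)
cv2.polylines(big,[((b-[x0,y0])*6).astype(int)],True,(0,255,255),1)
cv2.imwrite("pics/crop1.png",big)
E
```

```text
box [[177.3000030517578, 137.89999389648438], [270.20001220703125, 107.5999984741211], [285.6000061035156, 155.10000610351562], [192.8000030517578, 185.39999389648438]] 4647.5
[[564.5, 146.0, 4.0], [634.6, -60.6, 4.0], [526.1, -94.0, 4.0], [458.4, 110.4, 4.0]] [np.float64(111.9), np.float64(218.2), np.float64(113.5), np.float64(215.3)]
```

View pics/crop1.png

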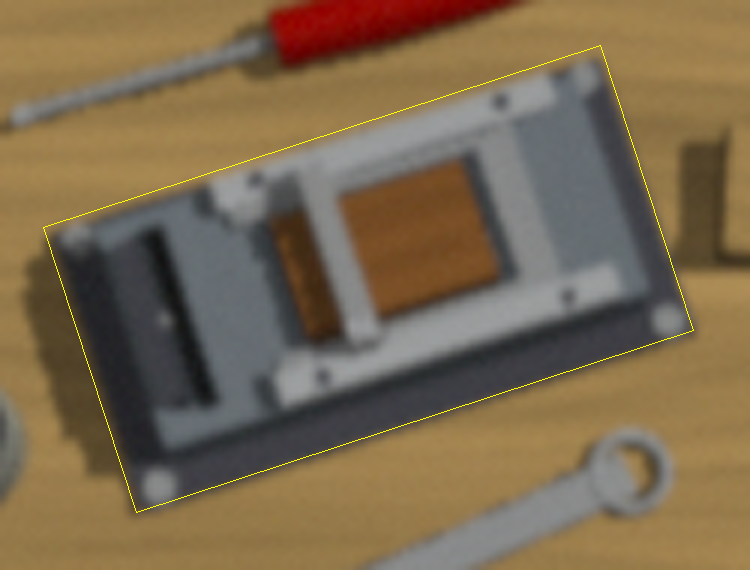

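The crop confirms the grey housing: plunger centre near (386,247), bridge right edge near (352,245), black buffer at left. The box measures about 112 x 216 mm against the 110 x 214 given. Housing +y points to world (-0.32, 0.95), so its yaw is about 18.5°. I'll move above the window with the fingers shutting.

Request:
jog_arm:
  deltas:
    - {"gripper":1,"translation":[0.178,0.358,0],"dr":[0,0,0.058]}
    - {"gripper":1,"translation":[0.178,0.358,0],"dr":[0,0,0.058]}
    - {"gripper":1,"translation":[0.178,0.358,0],"dr":[0,0,0.058]}
    - {"gripper":1,"translation":[0.178,0.358,0],"dr":[0,0,0.058]}
    - {"gripper":1,"translation":[0.178,0.358,0],"dr":[0,0,0.058]}
    - {"gripper":1,"translation":[0.178,0.358,0],"dr":[0,0,0.058]}
    - {"gripper":1,"translation":[0.178,0.358,0],"dr":[0,0,0.058]}
    - {"gripper":1,"translation":[0.178,0.358,0],"dr":[0,0,0.058]}
  squeeze: 40

```text
clock: 0.77
eef_pos: [409.3, -277.0, 256.2]
tcp_rot: [-3.142, 0.0, -0.397]
contact_force: [1.0, 0.8, -0.5]
opening: 0.0
```

Request:
jog_arm:
  deltas:
    - {"gripper":1,"translation":[0.178,0.358,0],"dr":[0,0,0.058]}
    - {"gripper":1,"translation":[0.178,0.358,0],"dr":[0,0,0.058]}
    - {"gripper":1,"translation":[0.178,0.358,0],"dr":[0,0,0.058]}
    - {"gripper":1,"translation":[0.178,0.358,0],"dr":[0,0,0.058]}
    - {"gripper":1,"translation":[0.178,0.358,0],"dr":[0,0,0.058]}
    - {"gripper":1,"translation":[0.178,0.358,0],"dr":[0,0,0.058]}
    - {"gripper":1,"translation":[0.178,0.358,0],"dr":[0,0,0.058]}
    - {"gripper":1,"translation":[0.178,0.358,0],"dr":[0,0,0.058]}
    - {"gripper":1,"translation":[0,0,0],"dr":[0,0,0]}
    - {"gripper":1,"translation":[0,0,0],"dr":[0,0,0]}

```text
clock: 1.6
eef_pos: [551.8, 9.4, 255.7]
tcp_rot: [-3.141, 0.001, 0.331]
contact_force: [-0.5, -0.5, -0.2]
opening: 0.005
```

```bash
python3 - <<'E'
from h import *
c=r.calibration("top");c={k:np.array(v) for k,v in c.items()}
f=lambda *p:np.array(p)/6+[170,100]
print("plunger",cast(c,f(386,247),54).round(1), "corners",cast(c,f([275,222],[462,155],[500,272],[308,340]),54).round(1).tolist())
print("push",cast(c,f([328,170],[378,320]),69).round(1).tolist())
print("bar",cast(c,f([475,150],[525,280]),49).round(1).tolist())
s=r.sense();print(s['clock'],s['eef_pos'],s['tcp_rot'],s['contact_force'],s['opening'])
w=r.calibration("wrist");im=r.grab_frame("wrist");np.savez("w1.npz",im=im,**w)
print(np.round(w['mtx'],1).tolist(),np.round(w['world_from_camera'],3).tolist())
cv2.imwrite("pics/w1.png",cv2.resize(im,(800,600),interpolation=cv2.INTER_CUBIC))
E
```

```text
plunger [[545.5  19.2  54. ]] corners [[554.3, 58.1, 54.0], [578.6, -7.5, 54.0], [536.6, -20.7, 54.0], [512.3, 46.3, 54.0]]
push [[569.0, 39.1, 69.0], [516.3, 21.8, 69.0]]
bar [[581.8, -12.2, 49.0], [534.9, -29.7, 49.0]]
1.6 [551.75850743   9.40610234 255.74635119] [-3.14132121e+00  8.00383199e-04  3.30974431e-01] [-0.54567808 -0.5138368  -0.1712097 ] 0.004823143726393119
[[284.8, 0.0, 255.6], [0.0, 284.8, 193.2], [0.0, 0.0, 1.0]] [[0.946, 0.311, 0.094, 527.186], [0.325, -0.904, -0.278, 80.296], [-0.002, 0.294, -0.956, 373.947], [0.0, 0.0, 0.0, 1.0]]
```

View pics/w1.png

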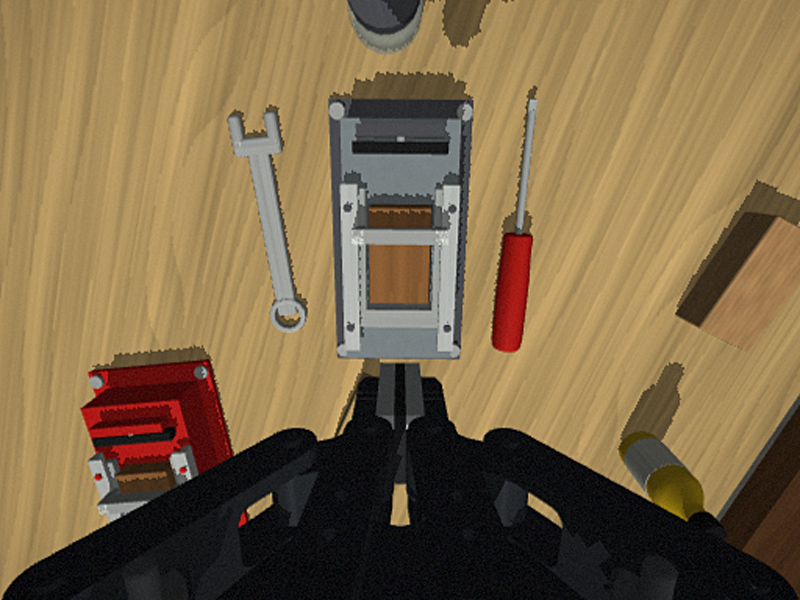

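The wrist view shows the grey housing upright in the picture: plunger at (400,255), bridge's near edge at row ~244, bar inner edge at row ~309. The wood spans columns 368–433. I'll compare these points with the top view.

```bash
python3 - <<'E'
from h import *
z=np.load("w1.npz");c={'mtx':z['mtx'],'world_from_camera':z['world_from_camera']};im=z['im']
f=lambda *p:np.array(p)*.64
yw=0.323;ax=np.array([np.cos(yw),np.sin(yw)]);ay=np.array([-np.sin(yw),np.cos(yw)])
S=cast(c,f([336,109],[465,111],[455,351],[343,351]),6)[:,:2];print("screws",S.round(1).tolist(),"mean",S.mean(0).round(1))
d=(S[0]+S[1]-S[2]-S[3]);print("yaw",np.arctan2(-d[0],d[1]))
P=cast(c,f([369,207],[433,207],[431,304],[369,304]),54)[:,:2];print("plunger",P.mean(0).round(1),[np.linalg.norm(P[i]-P[i-1]).round(1) for i in range(4)])
B=cast(c,f([365,244],[435,244]),57)[:,:2].mean(0);E=cast(c,f([365,310],[435,310]),49)[:,:2].mean(0)
print("push",B.round(1),"bar",E.round(1))
C=P.mean(0)
print("rel plunger: push",((B-C)@ax).round(1),((B-C)@ay).round(1)," bar",((E-C)@ay).round(1)," tcp",((r.sense()['eef_pos'][:2]-C)@ax).round(1),((r.sense()['eef_pos'][:2]-C)@ay).round(1))
# fingertip check
t=r.sense()['eef_pos'];print("tip px(800)",proj(c,[t[0],t[1],t[2]-25])/.64)
# intensity profile down central column for edges
hsv=cv2.cvtColor(im,cv2.COLOR_BGR2HSV);print([(i,int(hsv[i,256,1])) for i in range(126,210)])
E
```

```text
screws [[467.4, 103.1], [561.1, 133.8], [625.3, -54.1], [530.5, -86.8]] mean [546.1  24. ]
yaw 0.3247030913582912
plunger [548.2  19.8] [np.float64(71.8), np.float64(45.2), np.float64(71.7), np.float64(46.7)]
push [544.6  29.2] bar [561.6 -20.3]
rel plunger: push -0.4 10.1  bar -42.3  tcp -0.9 -12.0
tip px(800) [[397.87355844 387.56666115]]
[(126, 25), (127, 23), (128, 36), (129, 32), (130, 25), (131, 168), (132, 172), (133, 162), (134, 156), (135, 164), (136, 154), (137, 147), (138, 156), (139, 155), (140, 151), (141, 169), (142, 153), (143, 153), (144, 157), (145, 145), (146, 19), (147, 8), (148, 9), (149, 8), (150, 8), (151, 9), (152, 8), (153, 8), (154, 6), (155, 8), (156, 53), (157, 175), (158, 159), (159, 157), (160, 161), (161, 158), (162, 159), (163, 159), (164, 153), (165, 163), (166, 158), (167, 154), (168, 154), (169, 161), (170, 162), (171, 158), (172, 160), (173, 163), (174, 159), (175, 155), (176, 156), (177, 166), (178, 158), (179, 164), (180, 159), (181, 159), (182, 158), (183, 167), (184, 159), (185, 163), (186, 164), (187, 160), (188, 160), (189, 151), (190, 159), (191, 159), (192, 161), (193, 154), (194, 17), (195, 40), (196, 23), (197, 18), (198, 7), (199, 6), (200, 6), (201, 6), (202, 11), (203, 6), (204, 5), (205, 8), (206, 10), (207, 9), (208, 8), (209, 5)]
```

The two views agree: plunger centre about (548,20), push face +10 to +11 mm from it, keeper about 2 mm. The TCP is over the window, about 12 mm short of the bridge face after allowing for finger width. Going down.

Request:
jog_arm:
  deltas:
    - {"gripper":1,"translation":[0,0,-0.35],"dr":[0,0,0]}
    - {"gripper":1,"translation":[0,0,-0.35],"dr":[0,0,0]}
    - {"gripper":1,"translation":[0,0,-0.35],"dr":[0,0,0]}
    - {"gripper":1,"translation":[0,0,-0.35],"dr":[0,0,0]}
    - {"gripper":1,"translation":[0,0,-0.2],"dr":[0,0,0]}
    - {"gripper":1,"translation":[0,0,-0.08],"dr":[0,0,0]}
    - {"gripper":1,"translation":[0,0,0],"dr":[0,0,0]}
    - {"gripper":1,"translation":[0,0,0],"dr":[0,0,0]}

```text
clock: 2.32
eef_pos: [551.7, 6.7, 89.0]
tcp_rot: [3.141, -0.0, 0.326]
contact_force: [0.4, -0.4, 0.1]
opening: 0.003
```

Request:
jog_arm:
  deltas:
    - {"gripper":1,"translation":[0,0,-0.03],"dr":[0,0,0]}
    - {"gripper":1,"translation":[0,0,-0.03],"dr":[0,0,0]}
    - {"gripper":1,"translation":[0,0,0],"dr":[0,0,0]}
    - {"gripper":1,"translation":[0,0,0],"dr":[0,0,0]}

```text
clock: 2.65
eef_pos: [551.8, 7.5, 82.9]
tcp_rot: [3.141, -0.001, 0.328]
contact_force: [0.5, -0.6, -0.1]
opening: 0.004
```

Request:
jog_arm:
  deltas:
    - {"gripper":1,"translation":[0,0,-0.03],"dr":[0,0,0]}
    - {"gripper":1,"translation":[0,0,-0.03],"dr":[0,0,0]}
    - {"gripper":1,"translation":[0,0,0],"dr":[0,0,0]}
    - {"gripper":1,"translation":[0,0,0],"dr":[0,0,0]}

```text
clock: 2.98
eef_pos: [552.0, 7.6, 76.6]
tcp_rot: [3.141, -0.001, 0.328]
contact_force: [0.7, -0.1, 4.7]
opening: 0.002
```

Request:
jog_arm:
  deltas:
    - {"gripper":1,"translation":[0,0,-0.02],"dr":[0,0,0]}
    - {"gripper":1,"translation":[0,0,-0.02],"dr":[0,0,0]}
    - {"gripper":1,"translation":[0,0,0],"dr":[0,0,0]}
    - {"gripper":1,"translation":[0,0,0],"dr":[0,0,0]}

```text
clock: 3.32
eef_pos: [552.1, 7.6, 72.7]
tcp_rot: [3.141, -0.001, 0.328]
contact_force: [-0.0, 0.3, 7.0]
opening: -0.002
```

Contact came at about TCP z 79 and the spring curve fits: 7 N at about 6 mm. Pressing on to about 12.8 mm.

Request:
jog_arm:
  deltas:
    - {"gripper":1,"translation":[0,0,-0.02],"dr":[0,0,0]}
    - {"gripper":1,"translation":[0,0,-0.02],"dr":[0,0,0]}
    - {"gripper":1,"translation":[0,0,-0.015],"dr":[0,0,0]}
    - {"gripper":1,"translation":[0,0,0],"dr":[0,0,0]}
    - {"gripper":1,"translation":[0,0,0],"dr":[0,0,0]}
    - {"gripper":1,"translation":[0,0,0],"dr":[0,0,0]}

```text
clock: 3.82
eef_pos: [552.0, 7.6, 67.5]
tcp_rot: [3.141, -0.001, 0.328]
contact_force: [-1.3, 0.6, 9.1]
opening: 0.001
```

Request:
jog_arm:
  deltas:
    - {"gripper":1,"translation":[0,0,-0.01],"dr":[0,0,0]}
    - {"gripper":1,"translation":[0,0,0],"dr":[0,0,0]}
    - {"gripper":1,"translation":[0,0,0],"dr":[0,0,0]}
    - {"gripper":1,"translation":[0,0,0],"dr":[0,0,0]}

```text
clock: 4.15
eef_pos: [552.1, 7.6, 66.5]
tcp_rot: [3.141, -0.001, 0.328]
contact_force: [-0.5, 1.2, 9.0]
opening: 0.001
```

Request:
jog_arm:
  deltas:
    - {"gripper":1,"translation":[0,0,-0.008],"dr":[0,0,0]}
    - {"gripper":1,"translation":[0,0,0],"dr":[0,0,0]}
    - {"gripper":1,"translation":[0,0,0],"dr":[0,0,0]}

```text
clock: 4.4
eef_pos: [552.1, 7.6, 65.7]
tcp_rot: [3.141, -0.001, 0.328]
contact_force: [-0.7, 0.3, 10.4]
opening: 0.0
```

Request:
jog_arm:
  deltas:
    - {"gripper":1,"translation":[-0.0065,0.019,0],"dr":[0,0,0]}
    - {"gripper":1,"translation":[-0.0065,0.019,0],"dr":[0,0,0]}
    - {"gripper":1,"translation":[-0.0065,0.019,0],"dr":[0,0,0]}
    - {"gripper":1,"translation":[-0.0065,0.019,0],"dr":[0,0,0]}
    - {"gripper":1,"translation":[-0.0065,0.019,0],"dr":[0,0,0]}
    - {"gripper":1,"translation":[0,0,0],"dr":[0,0,0]}

```text
clock: 4.9
eef_pos: [549.9, 16.5, 66.1]
tcp_rot: [3.139, -0.003, 0.328]
contact_force: [2.2, -5.8, 10.0]
opening: -0.003
```

Request:
jog_arm:
  deltas:
    - {"gripper":1,"translation":[-0.005,0.014,0],"dr":[0,0,0]}
    - {"gripper":1,"translation":[-0.005,0.014,0],"dr":[0,0,0]}
    - {"gripper":1,"translation":[-0.005,0.014,0],"dr":[0,0,0]}
    - {"gripper":1,"translation":[0,0,0],"dr":[0,0,0]}

```text
clock: 5.23
eef_pos: [548.6, 20.6, 66.2]
tcp_rot: [3.139, -0.003, 0.328]
contact_force: [2.7, -5.5, 10.7]
opening: -0.001
```

Request:
jog_arm:
  deltas:
    - {"gripper":1,"translation":[-0.005,0.014,0],"dr":[0,0,0]}
    - {"gripper":1,"translation":[-0.005,0.014,0],"dr":[0,0,0]}
    - {"gripper":1,"translation":[-0.005,0.014,0],"dr":[0,0,0]}
    - {"gripper":1,"translation":[0,0,0],"dr":[0,0,0]}

```text
clock: 5.57
eef_pos: [547.3, 24.6, 66.2]
tcp_rot: [3.139, -0.004, 0.329]
contact_force: [2.4, -7.0, 9.8]
opening: 0.003
```

Request:
jog_arm:
  deltas:
    - {"gripper":1,"translation":[-0.005,0.014,0],"dr":[0,0,0]}
    - {"gripper":1,"translation":[-0.005,0.014,0],"dr":[0,0,0]}
    - {"gripper":1,"translation":[0,0,0],"dr":[0,0,0]}

```text
clock: 5.82
eef_pos: [546.3, 27.4, 66.2]
tcp_rot: [3.139, -0.004, 0.328]
contact_force: [3.4, -7.3, 9.4]
opening: -0.002
```

Request:
jog_arm:
  deltas:
    - {"gripper":1,"translation":[-0.005,0.014,0],"dr":[0,0,0]}
    - {"gripper":1,"translation":[-0.005,0.014,0],"dr":[0,0,0]}
    - {"gripper":1,"translation":[0,0,0],"dr":[0,0,0]}

```text
clock: 6.07
eef_pos: [545.4, 30.2, 66.2]
tcp_rot: [3.139, -0.004, 0.328]
contact_force: [2.7, -7.1, 9.0]
opening: 0.003
```

Request:
jog_arm:
  deltas:
    - {"gripper":1,"translation":[-0.005,0.014,0],"dr":[0,0,0]}
    - {"gripper":1,"translation":[-0.005,0.014,0],"dr":[0,0,0]}
    - {"gripper":1,"translation":[0,0,0],"dr":[0,0,0]}

```text
clock: 6.32
eef_pos: [544.4, 33.0, 66.2]
tcp_rot: [3.139, -0.004, 0.328]
contact_force: [3.7, -7.3, 10.1]
opening: 0.001
```

The keeper is at about 15 mm and wasn't blocked. Now I lift the fingertips 7 mm, still in front of the bridge, to check that the bar holds the plunger. If it does, the contact force is zero.

Request:
jog_arm:
  deltas:
    - {"gripper":1,"translation":[0,0,0.02],"dr":[0,0,0]}
    - {"gripper":1,"translation":[0,0,0.02],"dr":[0,0,0]}
    - {"gripper":1,"translation":[0,0,0.03],"dr":[0,0,0]}
    - {"gripper":1,"translation":[0,0,0],"dr":[0,0,0]}
    - {"gripper":1,"translation":[0,0,0],"dr":[0,0,0]}

```text
clock: 6.73
eef_pos: [542.7, 32.9, 72.1]
tcp_rot: [3.14, -0.0, 0.328]
contact_force: [2.4, -6.4, 2.8]
opening: -0.004
```

Request:
jog_arm:
  deltas:
    - {"gripper":1,"translation":[0,0,0],"dr":[0,0,0]}
    - {"gripper":1,"translation":[0,0,0],"dr":[0,0,0]}
    - {"gripper":1,"translation":[0,0,0],"dr":[0,0,0]}

```text
clock: 6.98
eef_pos: [542.7, 32.9, 72.1]
tcp_rot: [3.14, -0.0, 0.328]
contact_force: [1.9, -7.5, 2.7]
opening: -0.003
```

```bash
python3 - <<'E'
from h import *
s=r.sense();print(s['clock'],s['eef_pos'],s['contact_force'])
for n in("scene","wrist"):
    im=r.grab_frame(n);cv2.imwrite(f"pics/raw2_{n}.png",im)
a=cv2.imread("pics/raw2_scene.png")[190:300,160:300];b=cv2.imread("pics/raw2_wrist.png")[50:384,120:400]
a=cv2.resize(a,None,fx=3,fy=3,interpolation=cv2.INTER_CUBIC);b=cv2.resize(b,(int(280*1.35),int(334*1.35)))
o=np.zeros((460,800,3),np.uint8);o[:a.shape[0],:a.shape[1]]=a;o[:b.shape[0],422:422+b.shape[1]]=b
cv2.imwrite("pics/v2.png",o)
E
```

```text
6.9833 [542.68495835  32.91734526  72.07992513] [ 1.9261586  -7.50219606  2.66575702]
```

View pics/v2.png

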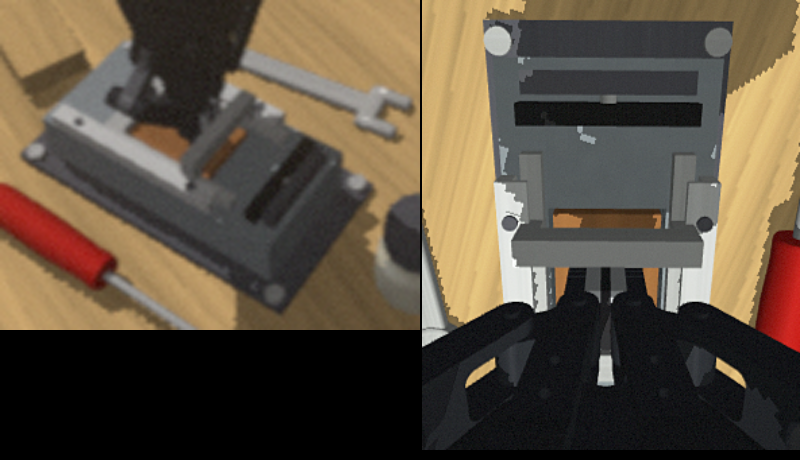

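The picture shows the fingers in the window against the bridge, with wood still visible below them. The 2.7 N upward force is ambiguous because of friction on the bridge. I'll back off 3 mm to separate the two effects.

Request:
jog_arm:
  deltas:
    - {"gripper":1,"translation":[0.005,-0.014,0],"dr":[0,0,0]}
    - {"gripper":1,"translation":[0.005,-0.014,0],"dr":[0,0,0]}
    - {"gripper":1,"translation":[0,0,0],"dr":[0,0,0]}
    - {"gripper":1,"translation":[0,0,0],"dr":[0,0,0]}

```text
clock: 7.42
eef_pos: [543.0, 31.1, 71.8]
tcp_rot: [-3.141, 0.0, 0.328]
contact_force: [-1.2, 0.8, 0.4]
opening: 0.001
```

```bash
python3 - <<'E'
from h import *
w=r.calibration("wrist");w={k:np.array(v) for k,v in w.items()};im=r.grab_frame("wrist");cv2.imwrite("pics/raw3.png",im)
big=cv2.resize(im[80:250,150:350],None,fx=4,fy=4,interpolation=cv2.INTER_CUBIC)[:600]
# overlay predicted lines: plunger y edge / push face for k=10,16 at z57
yw=0.3235;ax=np.array([np.cos(yw),np.sin(yw)]);ay=np.array([-np.sin(yw),np.cos(yw)]);C=np.array([548.2,19.8])
for k,col in((10,(0,0,255)),(16,(0,255,0)),(22,(255,0,0))):
    p=[np.r_[C+ay*(9+k)+ax*s,57] for s in(-33,33)]
    q=((proj(w,p)-[150,80])*4).astype(int);cv2.line(big,tuple(map(int,q[0])),tuple(map(int,q[1])),col,1)
cv2.imwrite("pics/v3.png",big)
E
```

```text
(no output)
```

View pics/v3.png

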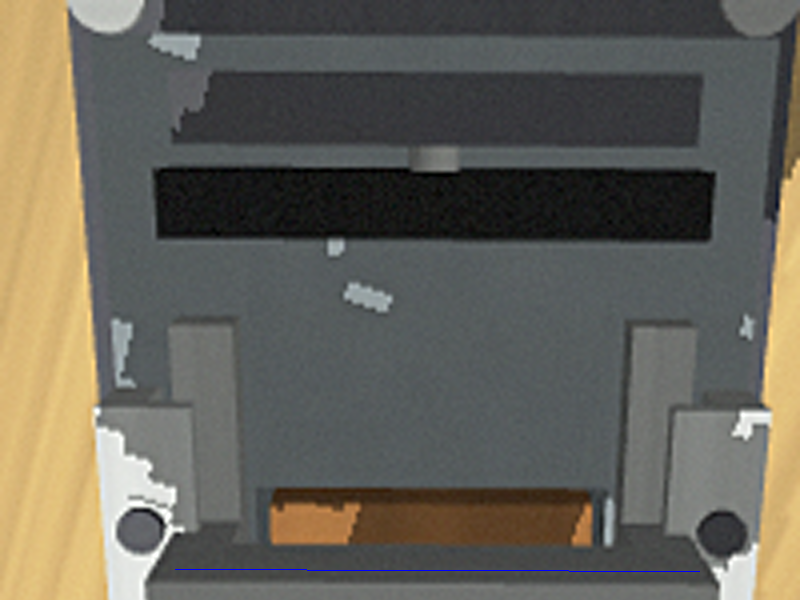

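Contact force is back to zero with the tip above the plunger, so the plunger is trapped. The picture shows the rail ends at row 322 and the buffer at row 240, about 10 mm still to slide. Now pushing in small steps.

Request:
jog_arm:
  deltas:
    - {"gripper":1,"translation":[-0.003,0.0095,0],"dr":[0,0,0]}
    - {"gripper":1,"translation":[-0.003,0.0095,0],"dr":[0,0,0]}
    - {"gripper":1,"translation":[-0.003,0.0095,0],"dr":[0,0,0]}
    - {"gripper":1,"translation":[-0.003,0.0095,0],"dr":[0,0,0]}
    - {"gripper":1,"translation":[-0.003,0.0095,0],"dr":[0,0,0]}
    - {"gripper":1,"translation":[0,0,0],"dr":[0,0,0]}
    - {"gripper":1,"translation":[0,0,0],"dr":[0,0,0]}

```text
clock: 8.05
eef_pos: [541.9, 35.1, 71.9]
tcp_rot: [3.14, 0.0, 0.328]
contact_force: [2.0, -7.0, -2.2]
opening: 0.003
```

Request:
jog_arm:
  deltas:
    - {"gripper":1,"translation":[-0.003,0.0095,0],"dr":[0,0,0]}
    - {"gripper":1,"translation":[-0.003,0.0095,0],"dr":[0,0,0]}
    - {"gripper":1,"translation":[0,0,0],"dr":[0,0,0]}
    - {"gripper":1,"translation":[0,0,0],"dr":[0,0,0]}

```text
clock: 8.38
eef_pos: [541.3, 37.0, 72.0]
tcp_rot: [3.14, 0.0, 0.328]
contact_force: [1.5, -6.9, -1.1]
opening: -0.006
```

Request:
jog_arm:
  deltas:
    - {"gripper":1,"translation":[-0.003,0.0095,0],"dr":[0,0,0]}
    - {"gripper":1,"translation":[-0.003,0.0095,0],"dr":[0,0,0]}
    - {"gripper":1,"translation":[0,0,0],"dr":[0,0,0]}

```text
clock: 8.63
eef_pos: [540.6, 38.9, 71.9]
tcp_rot: [3.14, 0.0, 0.328]
contact_force: [1.0, -5.9, -1.5]
opening: -0.002
```

Request:
jog_arm:
  deltas:
    - {"gripper":1,"translation":[-0.003,0.0095,0],"dr":[0,0,0]}
    - {"gripper":1,"translation":[0,0,0],"dr":[0,0,0]}

```text
clock: 8.8
eef_pos: [540.3, 39.8, 71.9]
tcp_rot: [3.14, 0.0, 0.328]
contact_force: [0.8, -7.0, -1.1]
opening: 0.006
```

Request:
jog_arm:
  deltas:
    - {"gripper":1,"translation":[-0.003,0.0095,0],"dr":[0,0,0]}
    - {"gripper":1,"translation":[0,0,0],"dr":[0,0,0]}

```text
clock: 8.97
eef_pos: [540.0, 40.7, 71.9]
tcp_rot: [3.14, 0.0, 0.328]
contact_force: [1.0, -8.0, -1.3]
opening: 0.002
```

Request:
jog_arm:
  deltas:
    - {"gripper":1,"translation":[-0.003,0.0095,0],"dr":[0,0,0]}
    - {"gripper":1,"translation":[0,0,0],"dr":[0,0,0]}

```text
clock: 9.13
eef_pos: [539.7, 41.7, 72.0]
tcp_rot: [3.14, 0.0, 0.328]
contact_force: [1.1, -7.5, -0.8]
opening: 0.0
```

Request:
jog_arm:
  deltas:
    - {"gripper":1,"translation":[-0.0015,0.005,0],"dr":[0,0,0]}
    - {"gripper":1,"translation":[0,0,0],"dr":[0,0,0]}

```text
clock: 9.3
eef_pos: [539.5, 42.2, 71.9]
tcp_rot: [3.14, 0.0, 0.328]
contact_force: [0.3, -7.3, -0.7]
opening: -0.002
```

Request:
jog_arm:
  deltas:
    - {"gripper":1,"translation":[-0.0015,0.005,0],"dr":[0,0,0]}
    - {"gripper":1,"translation":[0,0,0],"dr":[0,0,0]}

```text
clock: 9.47
eef_pos: [539.4, 42.6, 71.9]
tcp_rot: [3.14, 0.0, 0.328]
contact_force: [1.2, -7.2, -0.7]
opening: -0.003
```

Request:
jog_arm:
  deltas:
    - {"gripper":1,"translation":[-0.0025,0.0075,0],"dr":[0,0,0]}
    - {"gripper":1,"translation":[0,0,0],"dr":[0,0,0]}

```text
clock: 9.63
eef_pos: [539.1, 43.4, 71.9]
tcp_rot: [3.14, 0.0, 0.328]
contact_force: [0.5, -7.8, -0.8]
opening: 0.0
```

Request:
jog_arm:
  deltas:
    - {"gripper":1,"translation":[-0.0025,0.0075,0],"dr":[0,0,0]}
    - {"gripper":1,"translation":[0,0,0],"dr":[0,0,0]}

```text
clock: 9.8
eef_pos: [539.0, 43.8, 72.0]
tcp_rot: [3.14, 0.0, 0.329]
contact_force: [2.0, -9.1, -1.2]
opening: 0.002
```

Request:
jog_arm:
  deltas:
    - {"gripper":1,"translation":[-0.0015,0.005,0],"dr":[0,0,0]}
    - {"gripper":1,"translation":[0,0,0],"dr":[0,0,0]}

```text
clock: 9.97
eef_pos: [538.9, 44.0, 72.0]
tcp_rot: [3.139, 0.0, 0.329]
contact_force: [1.8, -12.2, -1.2]
opening: -0.001
```

Request:
jog_arm:
  deltas:
    - {"gripper":1,"translation":[-0.0015,0.005,0],"dr":[0,0,0]}
    - {"gripper":1,"translation":[0,0,0],"dr":[0,0,0]}

```text
clock: 10.13
eef_pos: [538.8, 44.3, 72.0]
tcp_rot: [3.139, 0.0, 0.329]
contact_force: [2.4, -14.3, -0.6]
opening: -0.001
```

Request:
jog_arm:
  deltas:
    - {"gripper":1,"translation":[-0.001,0.003,0],"dr":[0,0,0]}
    - {"gripper":1,"translation":[0,0,0],"dr":[0,0,0]}
    - {"gripper":1,"translation":[0,0,0],"dr":[0,0,0]}
    - {"gripper":1,"translation":[0,0,0],"dr":[0,0,0]}

```text
clock: 10.47
eef_pos: [538.8, 44.4, 72.0]
tcp_rot: [3.139, 0.0, 0.329]
contact_force: [2.3, -15.6, -1.7]
opening: -0.002
```

The keeper was held at about 15.5 N. Now backing off and lifting clear.

Request:
jog_arm:
  deltas:
    - {"gripper":1,"translation":[0.006,-0.019,0],"dr":[0,0,0]}
    - {"gripper":1,"translation":[0.013,-0.038,0],"dr":[0,0,0]}
    - {"gripper":1,"translation":[0.013,-0.038,0],"dr":[0,0,0]}
    - {"gripper":1,"translation":[0,0,0],"dr":[0,0,0]}
    - {"gripper":1,"translation":[0,0,0.05],"dr":[0,0,0]}
    - {"gripper":1,"translation":[0,0,0.15],"dr":[0,0,0]}
    - {"gripper":1,"translation":[0,0,0.35],"dr":[0,0,0]}
    - {"gripper":1,"translation":[0,0,0.35],"dr":[0,0,0]}
    - {"gripper":1,"translation":[0,0,0.35],"dr":[0,0,0]}
    - {"gripper":1,"translation":[0,0,0.35],"dr":[0,0,0]}
    - {"gripper":1,"translation":[0,0,0],"dr":[0,0,0]}
    - {"gripper":1,"translation":[0,0,0],"dr":[0,0,0]}

```text
clock: 11.47
eef_pos: [542.8, 37.1, 234.6]
tcp_rot: [3.14, -0.005, 0.328]
contact_force: [-0.1, 0.3, -0.8]
opening: 0.001
```

```bash
python3 - <<'E'
from h import *
s=r.sense();print(s['clock'],s['eef_pos'],s['contact_force'],np.abs(s['qvel']).max())
im=r.grab_frame("wrist");cv2.imwrite("pics/v4.png",cv2.resize(im,(800,600),interpolation=cv2.INTER_CUBIC))
E
```

```text
11.4667 [542.81208073  37.06099459 234.55688876] [-0.13619665  0.32678897 -0.8366396 ] 0.05043977302892583
```

View pics/v4.png

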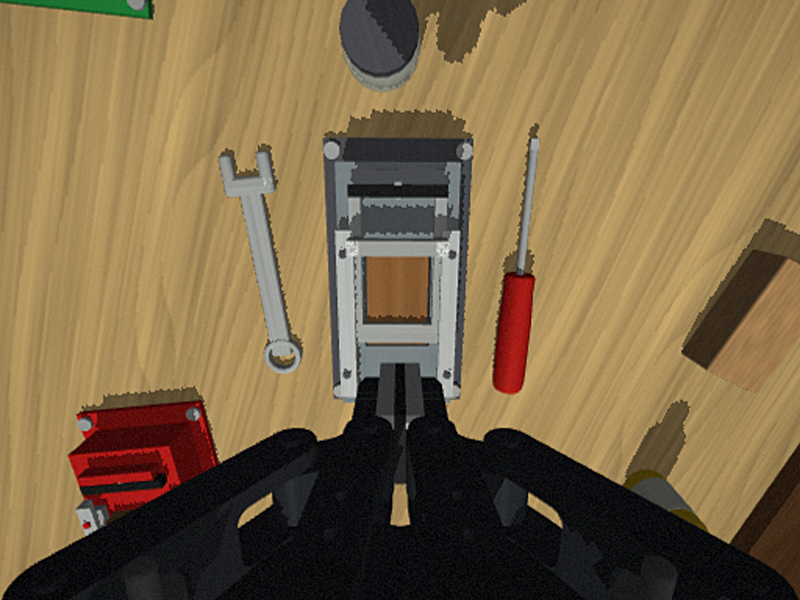

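The rails reach the buffer (row ~195) and the bar (row ~330) lies over the plunger, with a thin strip of wood showing behind it at row 345. The neighbouring things are where they were. Handing in.

```bash
python3 -c "
from rig import r
print(r.sign_off())"
```

```text
the job is handed in; nothing more can be done
None
```

The bench stop is put away and the job is handed in at about 11.5 s; the hand-in reports no verdict, so I can't confirm it passed.

- **Pressing:** I pressed the plunger of the grey bench stop down about 13 mm, at about 10 N.
- **Sliding:** With the plunger held down, I slid the keeper over its edge. One force reading was ambiguous at that point (2.7 N upward). After I backed off 2–3 mm it dropped to zero, so the bar was holding the plunger.
- **Pushing home:** I felt for the rubber buffer and met it at roughly 27 mm of slide. I held about 15.5 N against it, then backed off and lifted clear. The highest force I read on the plunger or keeper was about 16 N.

In the last wrist picture the rails are at the buffer and the bar lies over the plunger. The screwdriver, wrench and jar look unmoved, though I didn't measure them; the mallet, glue, offcut, battery box and parts cup weren't checked at the end. The robot was clear, with contact force under 1 N, which is about the noise level. I judged the final plunger depth and keeper slide from arm positions and the picture; neither was measured directly.

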